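Move the pin carrier to the empty dock

TASK

Move the pin carrier from its dock to the empty dock beside it: press the black thumb pad down so that the spring catch lets the carrier pop back, draw it straight off the rails, and slide it, pins first, along the empty dock's rails until the catch clicks up behind it. Push gently: the carrier must not be rammed or jammed in either dock. Let go, and leave the other things on the bench where they are.

Things in the scene. Friction and masses are not known exactly. Their poses are not given: they have to be found in the camera images.
- carrier: Grey plastic pin carrier, 0.15 to 0.3 kg. Base 90 (x) x 64 (y) x 6 mm; handle rib to pinch from above: 32 (x) x 14 (y) mm, centred at x=-22 mm, from z=6 to 46 mm; white block with brass pins on the front half, 30 x 42 mm, centred at x=+26 mm, to z=28 mm. Origin: centre of the underside; +x to the pin end. Latched in dock_a at the start, its axes along the dock's.
- nose (a point): Middle of the lower edge of the carrier's pin end (x=+45 mm of the carrier), the end that leads on the rails.
- dock_a: The dock that holds the carrier at the start, a metal rail fixture on a base plate 310 x 90 mm. Fixed. Origin: on the bench under the centre of a latched carrier; x = the way in along the rails, y = left when looking that way, z up. An ejector spring pushes the latched carrier back against the catch (6 N); with the pad pressed it pops back about 13 mm and then lies over the catch, holding it down.
- land_a (a point): Where a carrier can be lowered on dock_a's rails or lifted off: centre line, x=-135 mm, z=22 mm (rail tops). The two level rail strips run from x=-187 to +90 mm, each 11 mm wide with a 46 mm gap between them; before x=-98 mm nothing stands above them.
- mouth_a (a point): Mouth of dock_a's guides: centre line, x=-72 mm, z=22 mm. From here to x=+38 mm side walls stand 66 mm apart and lips cover the outer 6 mm of the carrier's base on both sides (1.5 mm play in height; lip tops z=34.5 mm, 52 mm between lips). From x=-98 to -72 mm flared walls, about 85 narrowing to 66 mm apart, funnel the carrier in.
- pad_a (a point): Centre of the top of dock_a's black thumb pad, about 40 x 38 mm, in the gap between the rails at x=-95 mm, z=20.5 mm of dock_a when up. Pressing it straight down takes about 4 to 9 N; the catch lets go after 4 to 5 mm, and the pad stops hard at 7 mm.
- catch_a (a joint): How far dock_a's pad and catch (one part) are pressed down, m: 0 = up, 0.007 = fully down.
- dock_b: The empty dock, same make and size as dock_a. Fixed. Origin: on the bench under the nominal centre of a latched carrier; x = the way in along the rails, y = left when looking that way, z up. Its catch and end stop are clamped together anywhere from 8 mm further out to 32 mm further in (x) than nominal: the click must be felt. Its ejector resists over the last 16 mm before the stop (4 to 7 N plus friction). The hard end stop comes 2.5 mm after the click.
- land_b (a point): Where a carrier can be lowered on dock_b's rails or lifted off: centre line, x=-135 mm, z=22 mm (rail tops). The two level rail strips run from x=-187 to +90 mm, each 11 mm wide with a 46 mm gap between them; before x=-98 mm nothing stands above them.
- mouth_b (a point): Mouth of dock_b's guides: centre line, x=-72 mm, z=22 mm. From here to x=+38 mm side walls stand 66 mm apart and lips cover the outer 6 mm of the carrier's base on both sides (1.5 mm play in height; lip tops z=34.5 mm, 52 mm between lips). From x=-98 to -72 mm flared walls, about 85 narrowing to 66 mm apart, funnel the carrier in.
- catch_b (a joint): How far dock_b's pad and catch are pressed down, m: 0 = up; about 0.003 to 0.005 while the carrier lies over it (its nose rides up the catch's ramp, about 5 N, when the carrier's centre is near x=-110 to -70 mm); back near 0 once it has clicked up behind the carrier.
- screwdriver: Bystander, to be left alone: a 150 mm screwdriver lying between the two docks. Origin at the middle of its underside or length.
- tin: Bystander, to be left alone: a small steel tin, 36 mm across and 35 mm high, standing between the docks' far ends. Origin at the middle of its underside or length.
- pin_tray: Bystander, to be left alone: a shallow black open tray, 120 x 90 x 25 mm. Origin at the middle of its underside or length.
- flux: Bystander, to be left alone: a white plastic bottle, 44 mm across and 90 mm high. Origin at the middle of its underside or length.
- brush: Bystander, to be left alone: a 160 mm wooden-handled brush lying flat. Origin at the middle of its underside or length.
- header: Bystander, to be left alone: a loose white pin header, 70 x 30 x 28 mm. Origin at the middle of its underside or length.
- cup: Bystander, to be left alone: a grey plastic cup, 68 mm across and 85 mm high. Origin at the middle of its underside or length.
Things that resemble listed ones, but are neither listed nor needed, are in the scene too. Leave any blue or pink look-alike of the carrier alone.

How it is judged:
By the outcome, as a careful person would: the job done as asked, in the order asked, and still so for the second after the job is handed in, with the robot touching nothing.
It also fails if it takes over 72 s, if anything falls off the work surface, if the arm or the gripper's body presses on something with over 40 N, if the wrist force passes 120 N, or if a joint passes its speed limit or range.

ROBOT

A 6-joint arm with a two-finger parallel gripper is mounted at the origin on the work surface. World frame = base frame: x ahead of the robot, y to its left, z up, the work surface at z = 0. Lengths are in m, angles in rad, forces in N, time in s.
With the tool pointing down it reaches from about 0.35 to 0.975 m from the base axis. Payload 4.9 kg.
Tool frame: the origin (TCP) lies midway between the tips of the shut fingers; the grasp point (between the pads) lies 19 mm behind it; z points along the fingers, y is the direction in which the jaws open and shut (so a half turn about z gives the same grasp; the last joint's range is limited). The gripper opens to 85 mm and grips with 20 to 120 N. Pads are 22 mm wide; open, the fingers measure 114 mm over their backs; the gripper's body (76 mm by 85 mm) begins 54 mm behind the grasp point. The pads swing forward as they close: fully open they stand 13 mm farther back than shut.
Start: joints at [1.118, 0.053, 1.613, -0, 1.476, -0.119], TCP at [0.205, 0.59, 0.231] pointing down, gripper open.
Joint ranges: [-3.01, 3.01], [-1.01, 2.22], [0.06, 2.58], [-1.02, 4.17], [0.09, 2.62], [-3.14, 3.14]. Speed limits (rad/s): [2.57, 2.57, 3.14, 3.14, 3.14, 3.14].

INTERFACE

Orientations are given as a rotation vector (axis times angle).
In Python, from station import ctrl gives the robot as it stands.
- The arm moves only by the tool apply_moves, never from a script. Its argument "rows" is a list of rows, each a list of 6 numbers: the shift along the tool's x, y, z in cm, then the turn, a rotation vector about the tool's x, y, z in units of 5 degrees (1.0 is 5 degrees). In form: [[x, y, z, rx, ry, rz], ...]. A call has 1 to 20 rows; each row is the pose to reach, as a shift and turn from the pose measured when the call began, along the tool's axes at that moment; what a row does not reach only later rows make up. A row lasts 1/10 s, in which the tool goes at most 50 mm and 8.59 degrees, less where a joint would pass 70% of its speed; a pose out of reach is approached as far as the arm can. A call with a gripper value outside its range is refused whole. "grip" is the closure, from 0 (fully open) to 1 (shut), set as the call begins (left out, the last holds). The fingers move at their own pace and stop on an object; "squeeze" is the grip in N (left out, the last holds). Time passes only in rows, so rows that repeat a pose let the fingers close. It gives the time, the measured TCP pose, the force and the opening at its end, in the units of the state.
- ctrl.get_obs(): the state, without advancing time (a new reading comes with each control period).
- ctrl.get_image(name): name is "scene" or "top" or "wrist"; returns a dict with "color" (480x640x3 uint8, blue, green, red), "mtx" (3x3 intrinsics, pixels), "D" ([k1, k2, p1, p2, k3] as OpenCV has them; the pictures are not rectified), "rvec" (rotation vector, rad) and "tvec" (3), from world to camera coordinates, as OpenCV has them. Camera axes: x right, y down, z forward; pixel columns grow to the right and rows downward; lengths in m; the calibration is good to about 2 mm. A picture is of the moment at which its call begins. There is no depth.
- ctrl.finish_job(): hands the job in, once; it reports no verdict.
The state is a dict: "t": time; "q": joint angles; "dq": joint speeds; "effort": joint torques, N m; "tool_pos": TCP position; "tool_rot": TCP orientation; "contact_force": force on the tool from outside, world axes, zero at the start; "wrist_torque": the same for the moment, N m; "opening": finger opening in m.
Only numpy, scipy, OpenCV 4.12 (cv2) and the standard library are available. Lean on these libraries where they do the work, as an engineer would, in place of code of your own. Each camera call takes 0.05 s, during which the arm holds its last target.

## Working session

There is one attempt and no reset: what is moved stays moved. The work goes in short steps, Python scripts to look and compute and a tool call to move; the robot and the scene stay as the last step left them, time stands still between calls to the robot, and variables do not carry over. Pictures are saved under pics/ and viewed, and the job is handed in when it is done.

Besides the shell and the picture viewer there is one more tool, called after "Emit:" by a JSON object that holds its "api" and its "payload". apply_moves: Moves the arm, as the interface text tells. Its arguments: {"type":"object","properties":{"rows":{"type":"array","items":{"type":"array","items":{"type":"number"}}},"grip":{"type":"number"},"squeeze":{"type":"number"}},"required":["rows"]}

```bash
ls; mkdir -p pics
python3 - <<'E'
from station import ctrl
import cv2,pickle
print(ctrl.get_obs())
for n in ["scene","top"]:
    d=ctrl.get_image(n); cv2.imwrite(f"pics/{n}0.png",d["color"]); pickle.dump(d,open(f"{n}0.pkl","wb")); print(n,d["mtx"],d["D"],d["rvec"],d["tvec"])
E
```

```text
pics
{'t': 0.0, 'q': array([ 1.11804204e+00,  5.33371853e-02,  1.61429638e+00, -1.66048518e-05,
        1.47603328e+00, -1.19015342e-01]), 'dq': array([ 0.00052346, -0.00144303, -0.00039602,  0.00018946,  0.0010645 ,
       -0.00087938]), 'effort': array([-1.57846298e-03, -3.93694746e+01, -3.70169842e+01, -3.12824031e-04,
        7.54898036e-03, -2.77726642e-08]), 'tool_pos': array([0.2044701 , 0.58993665, 0.23007381]), 'tool_rot': array([-0.52170912, -3.09739227,  0.00313266]), 'contact_force': array([0.27483585, 0.21448068, 0.54986008]), 'wrist_torque': array([-0.03964058,  0.02926883,  0.0221486 ]), 'opening': 0.08560832362328515}
scene [[597.65601626   0.         328.29901516]
 [  0.         597.65601626 232.91850515]
 [  0.           0.           1.        ]] [-0.1881425  0.         0.         0.         0.       ] [ 1.68914003  1.59704355 -0.7933364 ] [-0.02224554 -0.2894723   1.76105698]
top [[519.4343937    0.         316.56585267]
 [  0.         519.4343937  229.76636331]
 [  0.           0.           1.        ]] [-0.13511502  0.          0.          0.          0.        ] [ 2.18144252 -2.1278838   0.15449175] [-0.03824628  0.57456968  1.02508703]
```

View pics/scene0.png

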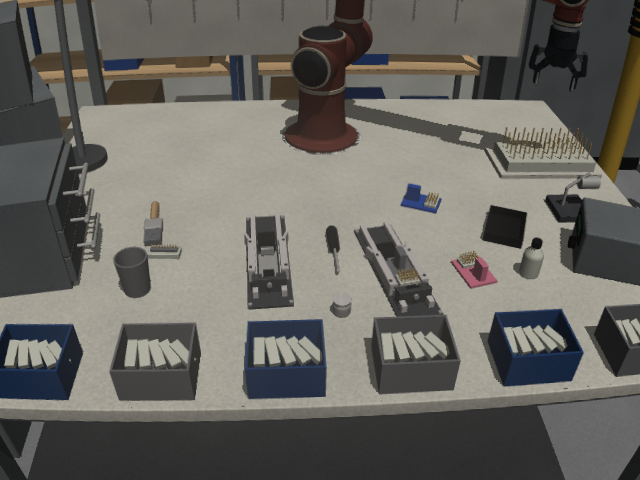

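View pics/top0.png

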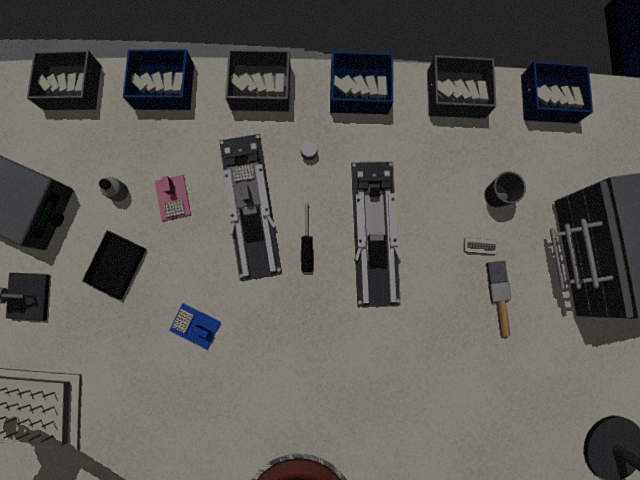

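The top view shows two docks: left dock with a grey carrier at about (245,190), right dock empty at about (376,235). Look-alikes: pink carrier (172,198), blue carrier (195,326), the white header (480,246). I choose the grey carrier in the left dock; next a close crop.

Run:
```python
import cv2
im=cv2.imread("pics/top0.png")
a=cv2.resize(im[125:285,210:290],None,fx=5,fy=5,interpolation=cv2.INTER_CUBIC)
b=cv2.resize(im[155:315,340:420],None,fx=5,fy=5,interpolation=cv2.INTER_CUBIC)
import numpy as np
o=np.hstack([a,b]); o=cv2.convertScaleAbs(o,alpha=1.5,beta=10)
o=o[:, :]; cv2.imwrite("pics/crop0.png",cv2.resize(o,(600,600)))
cv2.imwrite("pics/cA.png",cv2.convertScaleAbs(cv2.resize(im[130:285,210:300],None,fx=3.8,fy=3.8,interpolation=cv2.INTER_CUBIC),alpha=1.6))
cv2.imwrite("pics/cB.png",cv2.convertScaleAbs(cv2.resize(im[155:310,335:425],None,fx=3.8,fy=3.8,interpolation=cv2.INTER_CUBIC),alpha=1.6))
```

```text
(no output)
```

View pics/cA.png

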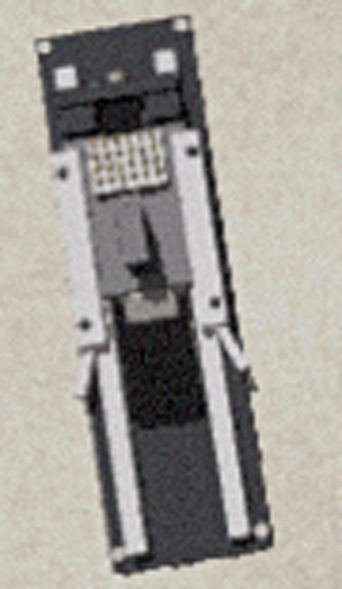

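View pics/cB.png

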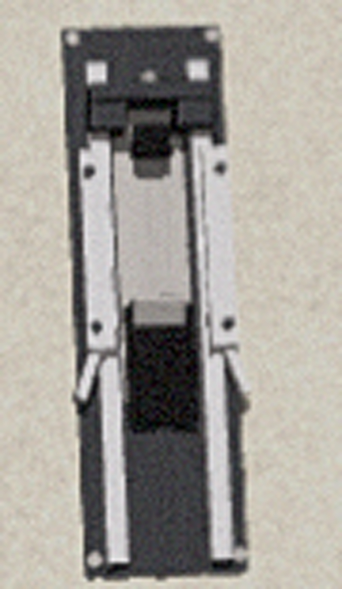

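```bash
cat > h.py <<'E'
import numpy as np,cv2
from scipy.optimize import least_squares
from scipy.spatial.transform import Rotation as R
def proj(d,P): return cv2.projectPoints(np.array(P,float).reshape(-1,1,3),d["rvec"],d["tvec"],d["mtx"],d["D"])[0].reshape(-1,2)
def dockpts(p,L):
    x,y,a=p; c,s=np.cos(a),np.sin(a); L=np.array(L,float)
    return np.c_[x+c*L[:,0]-s*L[:,1],y+s*L[:,0]+c*L[:,1],L[:,2]]
def fit(d,L,uv,p0):
    f=lambda p:(proj(d,dockpts(p,L))-uv).ravel()
    r=least_squares(f,p0,loss='soft_l1'); return r.x,f(r.x).reshape(-1,2)
def ray(d,uv,z):
    n=cv2.undistortPoints(np.array([[uv]],float),d["mtx"],d["D"]).ravel()
    Rm=cv2.Rodrigues(d["rvec"])[0]; C=-Rm.T@np.ravel(d["tvec"]); v=Rm.T@np.r_[n,1]
    return C+v*(z-C[2])/v[2]
E
python3 - <<'E'
from h import *; import pickle
d=pickle.load(open("top0.pkl","rb"))
L=[(-187,23,22),(-187,-23,22),(38,26,34.5),(38,-26,34.5),(-72,26,34.5),(-72,-26,34.5)]
L=np.array(L)/1000
A=np.array([(147,551),(229,540),(79,146),(172,130),(104,346),(204,325)])/3.8+[210,130]
B=np.array([(129,561),(211,561),(108,150),(194,148),(116,350),(212,350)])/3.8+[335,155]
for uv,p0 in((A,(.6,.1,0)),(B,(.6,-.1,0))):
    p,r=fit(d,L,uv,p0); print(p,np.degrees(p[2])); print(r.round(1).tolist())
    W=dockpts(p,[(0,0,0),(-.135,0,.022),(-.095,0,.0205),(.115,0,0)]); print(W.round(3).tolist())
for uv in[(309,160),(307,238)]: print(ray(d,uv,0.01))
E
```

```text
[0.66793986 0.12646503 0.18806864] 10.77553950312141
[[-0.2, 0.0], [0.2, -0.7], [0.0, 0.4], [-0.0, 0.7], [0.8, -1.1], [-0.7, 0.4]]
[[0.668, 0.126, 0.0], [0.535, 0.101, 0.022], [0.575, 0.109, 0.02], [0.781, 0.148, 0.0]]
[ 0.61589801 -0.14678551  0.0578947 ] 3.317122159628605
[[-0.3, 0.8], [0.4, -0.1], [-0.5, 0.1], [1.6, -0.1], [-0.2, 0.0], [-0.3, -0.8]]
[[0.616, -0.147, 0.0], [0.481, -0.155, 0.022], [0.521, -0.152, 0.02], [0.731, -0.14, 0.0]]
[ 0.73021901 -0.00420544  0.01      ]
[ 0.56135192 -0.00446515  0.01      ]
```

Run:
```python
from station import ctrl
from h import *
import pickle
d=ctrl.get_image("wrist"); o=ctrl.get_obs(); cv2.imwrite("pics/w0.png",d["color"]); 
Rm=cv2.Rodrigues(d["rvec"])[0]; C=-Rm.T@np.ravel(d["tvec"])
T=R.from_rotvec(o["tool_rot"]).as_matrix()
print(T.round(3)); print("cam in tool",T.T@(C-o["tool_pos"])); print((T.T@Rm.T).round(3)); print(d["mtx"],d["D"],o["tool_pos"])
```

```text
[[-0.945  0.328 -0.001]
 [ 0.328  0.945 -0.001]
 [ 0.    -0.002 -1.   ]]
cam in tool [ 0.07977859  0.00094606 -0.14288009]
[[ 0.001 -0.95  -0.313]
 [ 1.     0.001  0.   ]
 [ 0.    -0.313  0.95 ]]
[[356.78622482   0.         318.55261002]
 [  0.         356.78622482 238.39100219]
 [  0.           0.           1.        ]] [-0.03356874  0.          0.          0.          0.        ] [0.20454292 0.59006953 0.23035065]
```

View pics/w0.png

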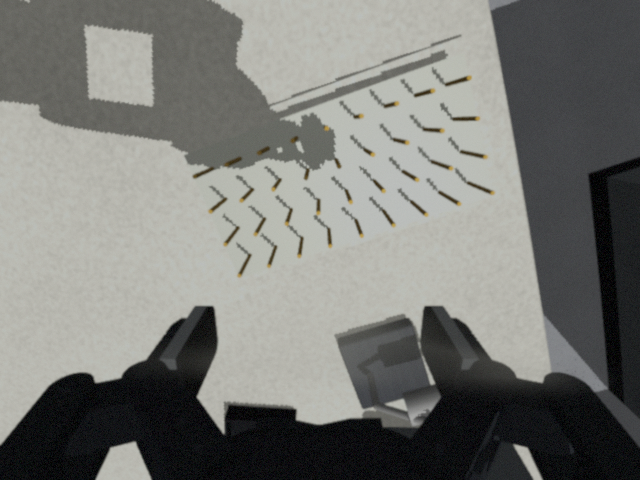

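```bash
cat >> h.py <<'E'
def delta(o,pos,ang):
    """tool-axis shift cm and turn units to TCP pos, pointing straight down with tool x = -(cos ang, sin ang)"""
    T=R.from_rotvec(o["tool_rot"]); c,s=np.cos(ang),np.sin(ang)
    G=R.from_matrix(np.array([[-c,-s,0],[-s,c,0],[0,0,-1.]]))
    sh=T.inv().apply(np.array(pos)-o["tool_pos"])*100
    rv=np.degrees((T.inv()*G).as_rotvec())/5
    return np.r_[sh,rv].round(3)
E
python3 - <<'E'
from station import ctrl
from h import *
print(delta(ctrl.get_obs(),(0.565,0.107,0.20),0.188))
E
```

```text
[-4.9884e+01 -3.3825e+01  3.0790e+00 -1.7000e-02 -7.0000e-03 -5.9800e+00]
```

Emit:
{"api": "apply_moves", "payload": {"rows": [[-2,-1.4,0,0,0,-0.3],[-5,-3.4,0,0,0,-0.6],[-8.5,-5.8,0,0,0,-1.0],[-12,-8.1,0,0,0,-1.4],[-15.5,-10.5,0,0,0,-1.9],[-19,-12.9,0,0,0,-2.3],[-22.5,-15.3,0,0,0,-2.7],[-26,-17.6,0,0,0,-3.1],[-29.5,-20,0,0,0,-3.5],[-33,-22.4,0.5,0,0,-4.0],[-36.5,-24.7,1,0,0,-4.4],[-40,-27.1,1.5,0,0,-4.8],[-43.5,-29.5,2,0,0,-5.2],[-46.5,-31.5,2.5,0,0,-5.6],[-48.5,-32.9,2.8,0,0,-5.8],[-49.5,-33.6,3,0,0,-5.9],[-49.9,-33.8,3.1,0,0,-6],[-49.9,-33.8,3.1,0,0,-6],[-49.9,-33.8,3.1,0,0,-6]], "grip": 1}}

```text
t: 2.05
tool_pos: [0.5648, 0.1082, 0.1999]
tool_rot: [0.299, -3.126, 0.002]
contact_force: [-0.1, -0.4, 0.0]
opening: -0.0
```

Run:
```python
from station import ctrl
from h import *
import pickle
d=ctrl.get_image("wrist"); pickle.dump(d,open("w1.pkl","wb"));cv2.imwrite("pics/w1.png",d["color"])
p=(0.668,0.1265,0.188)
print(ctrl.get_obs()["t"],ctrl.get_obs()["tool_pos"],proj(d,dockpts(p,np.array([(-187,23,22),(-187,-23,22),(-72,26,34.5),(-72,-26,34.5),(-95,0,20.5)])/1000)))
```

```text
2.1 [0.56480369 0.10823663 0.19999174] [[343.73034596 118.21590319]
 [289.97597667 117.99099903]
 [344.70988133 249.63583454]
 [288.17066995 249.39215851]
 [316.59784736 221.32295536]]
```

View pics/w1.png

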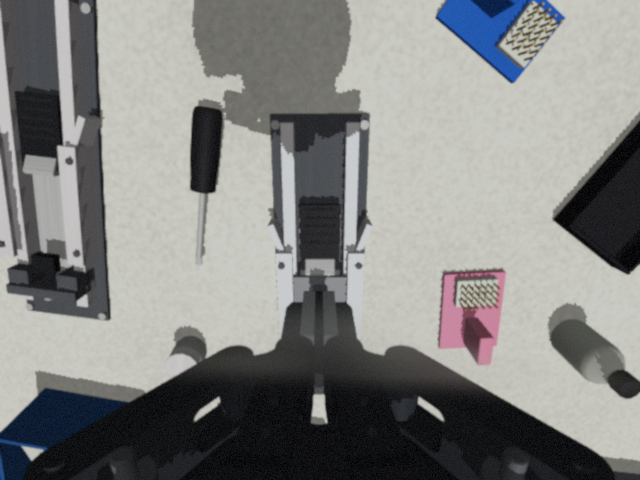

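The wrist view shows dock A at centre: rails' ends near (294,122) and (346,122), pad at (320,225), the catch at (320,267), handle behind the fingers.

Run:
```python
import cv2
im=cv2.imread("pics/w1.png")
c=im[105:305,255:385]
cv2.imwrite("pics/w1c.png",cv2.convertScaleAbs(cv2.resize(c,None,fx=3,fy=3,interpolation=cv2.INTER_CUBIC),alpha=1.3))
```

```text
(no output)
```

View pics/w1c.png

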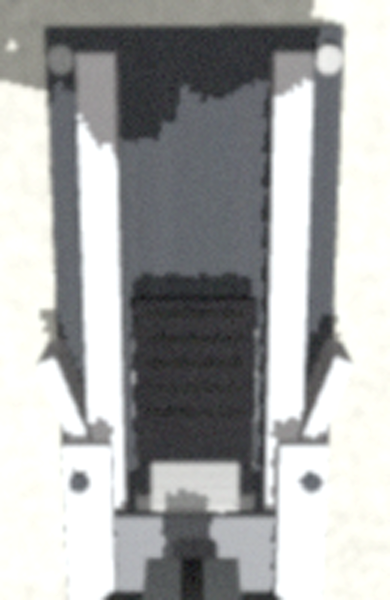

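Run:
```python
from h import *; import pickle
d=pickle.load(open("w1.pkl","rb"))
L=np.array([(-187,23,22),(-187,-23,22),(-187,34,22),(-187,-34,22),(-72,26,34.5),(-72,-26,34.5)])/1000
uv=np.array([(275,53),(115,53),(313,53),(76,53),(278,442),(112,442)])/3+[255,105]
p,r=fit(d,L,uv,(.668,.1265,.188)); print(p,r.round(2).tolist())
iv=lambda w:(np.array([[np.cos(p[2]),np.sin(p[2])],[-np.sin(p[2]),np.cos(p[2])]])@(w[:2]-p[:2])*1000).round(1)
for n,q,z in[("carr rear",(195,515),.028),("pad rear",(192,297),.0205),("pad front",(192,460),.0205),("catch",(195,490),.0205),("pl",(133,380),.0205),("pr",(252,380),.0205)]:
    print(n,iv(ray(d,np.array(q)/3+[255,105],z)))
print(dockpts(p,[(-.1,0,.0205),(-.0355,0,0.04)]))
```

```text
[0.67076304 0.1307361  0.19334172] [[0.05, -0.3], [-0.2, -0.24], [0.19, -0.29], [0.0, -0.19], [0.48, 0.75], [-0.54, 0.79]]
carr rear [-45.3   0.1]
pad rear [-115.1   -0.9]
pad front [-61.4  -0.9]
catch [-50.9   0.1]
pl [-88.4 -19.5]
pr [-88.4  18. ]
[[0.57262628 0.11152216 0.0205    ]
 [0.63592449 0.12391515 0.04      ]]
```

Run:
```python
from h import *; import pickle
d=pickle.load(open("w1.pkl","rb"))
print(proj(d,[(0.56480369,0.10823663,0.19999174)]))
im=d["color"][260:400,250:390]
cv2.imwrite("pics/w1t.png",cv2.convertScaleAbs(cv2.resize(im,None,fx=4,fy=4,interpolation=cv2.INTER_CUBIC),alpha=2.5))
```

```text
[[317.05930782 306.45649163]]
```

View pics/w1t.png

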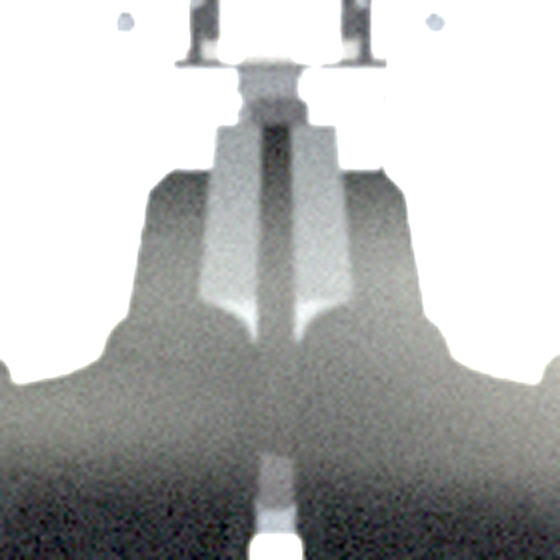

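Run:
```python
from station import ctrl
from h import *
print(delta(ctrl.get_obs(),(0.571,0.1103,0.028),0.191))
```

```text
[-6.6100e-01  1.0200e-01  1.7199e+01 -1.2000e-02 -9.0000e-03  1.0000e-03]
```

Emit:
{"api": "apply_moves", "payload": {"rows": [[-0.2,0,1.5,0,0,0],[-0.6,0.1,4,0,0,0],[-0.66,0.1,7,0,0,0],[-0.66,0.1,10,0,0,0],[-0.66,0.1,13,0,0,0],[-0.66,0.1,15.5,0,0,0],[-0.66,0.1,16.8,0,0,0],[-0.66,0.1,17.2,0,0,0],[-0.66,0.1,17.2,0,0,0]]}}

```text
t: 3.0
tool_pos: [0.5709, 0.1105, 0.0278]
tool_rot: [0.3, -3.126, 0.002]
contact_force: [-1.5, 0.4, 0.7]
opening: 0.0002
```

Emit:
{"api": "apply_moves", "payload": {"rows": [[0,0,0.2,0,0,0],[0,0,0.4,0,0,0],[0,0,0.6,0,0,0],[0,0,0.8,0,0,0],[0,0,0.9,0,0,0],[0,0,1.0,0,0,0],[0,0,1.0,0,0,0]]}}

```text
t: 3.7
tool_pos: [0.5714, 0.1106, 0.0187]
tool_rot: [0.3, -3.127, 0.002]
contact_force: [-2.0, 0.3, 5.2]
opening: -0.0001
```

Run:
```python
from station import ctrl
from h import *
d=ctrl.get_image("wrist"); cv2.imwrite("pics/w2.png",d["color"]); print(ctrl.get_obs()["contact_force"],ctrl.get_obs()["tool_pos"])
```

```text
[-1.80776814  0.48881886  6.01395056] [0.57134246 0.11058164 0.01863822]
```

View pics/w2.png

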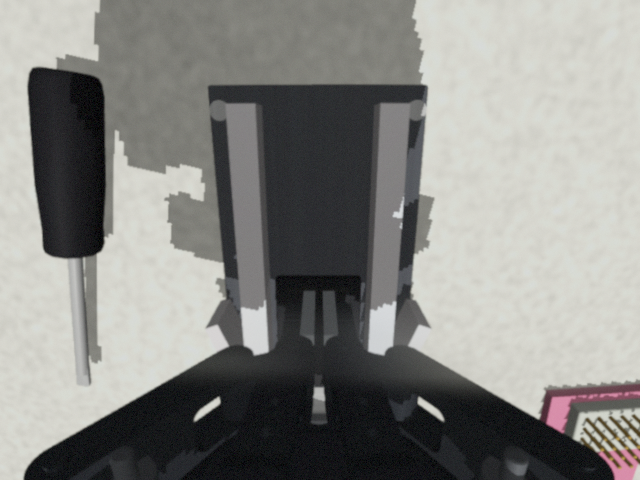

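Fingertips centred on the pad (pad spans u 276–360, tips at 319), force 5–6 N: contact. Press on.

Emit:
{"api": "apply_moves", "payload": {"rows": [[0,0,0.1,0,0,0],[0,0,0.2,0,0,0],[0,0,0.3,0,0,0],[0,0,0.4,0,0,0],[0,0,0.4,0,0,0],[0,0,0.4,0,0,0]]}}

```text
t: 4.35
tool_pos: [0.5717, 0.1106, 0.0149]
tool_rot: [-0.3, 3.127, -0.002]
contact_force: [-0.7, -0.1, 4.2]
opening: 0.0001
```

Run:
```python
from station import ctrl
from h import *
d=ctrl.get_image("scene"); cv2.imwrite("pics/s2.png",cv2.resize(d["color"][190:330,330:460],None,fx=4,fy=4)); print(ctrl.get_obs()["contact_force"],ctrl.get_obs()["tool_pos"])
```

```text
[-0.6243679   0.11993972  4.99696646] [0.57166861 0.11057875 0.01490631]
```

View pics/s2.png

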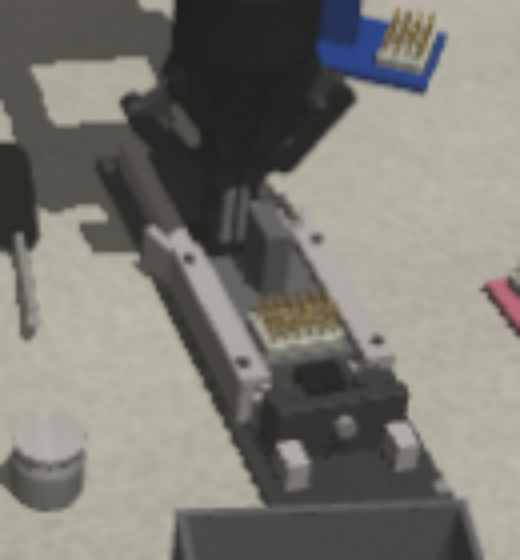

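Emit:
{"api": "apply_moves", "payload": {"rows": [[0,0,0.05,0,0,0],[0,0,0.1,0,0,0],[0,0,0.1,0,0,0],[0,0,0.1,0,0,0]]}}

```text
t: 4.8
tool_pos: [0.5717, 0.1106, 0.0139]
tool_rot: [-0.3, 3.127, -0.002]
contact_force: [-0.8, 0.4, 3.9]
opening: 0.0002
```

Run:
```python
from station import ctrl
from h import *
im0=cv2.imread("pics/scene0.png")
d=ctrl.get_image("scene"); f=lambda im:cv2.resize(im[230:320,360:450],None,fx=4,fy=4)
cv2.imwrite("pics/s3.png",np.hstack([f(im0),f(d["color"])])); print(ctrl.get_obs()["contact_force"],ctrl.get_obs()["tool_pos"])
```

```text
[-1.20686953 -0.54211936  4.89589347] [0.5716773  0.11059322 0.01391287]
```

View pics/s3.png

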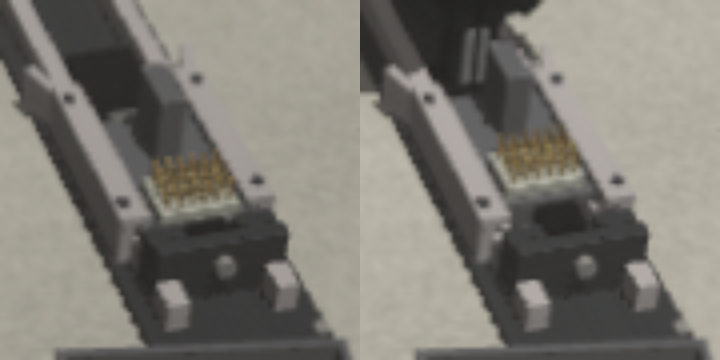

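The comparison shows the carrier has moved back (a gap now between pin block and stop): popped. Rise and open part way.

Emit:
{"api": "apply_moves", "payload": {"rows": [[0,0,-1,0,0,0],[0,0,-4,0,0,0],[0,0,-7,0,0,0],[0,0,-10,0,0,0],[-1,0,-12,0,0,0],[-2,0,-13,0,0,0],[-2,0,-13,0,0,0],[-2,0,-13,0,0,0]], "grip": 0.3}}

```text
t: 5.65
tool_pos: [0.5905, 0.1145, 0.1431]
tool_rot: [0.3, -3.126, 0.002]
contact_force: [-0.6, 0.3, -0.0]
opening: 0.0596
```

Run:
```python
from station import ctrl
from h import *
import pickle
d=ctrl.get_image("wrist"); pickle.dump(d,open("w3.pkl","wb")); cv2.imwrite("pics/w3.png",cv2.convertScaleAbs(cv2.resize(d["color"][60:420,180:460],None,fx=2,fy=1.6667,interpolation=cv2.INTER_CUBIC)[:600],alpha=1.4)); o=ctrl.get_obs();print(o["contact_force"],o["tool_pos"],o["opening"])
```

```text
[ 0.15751615 -0.4935619  -0.04473588] [0.59000121 0.11441207 0.14240072] 0.059808361225236674
```

View pics/w3.png

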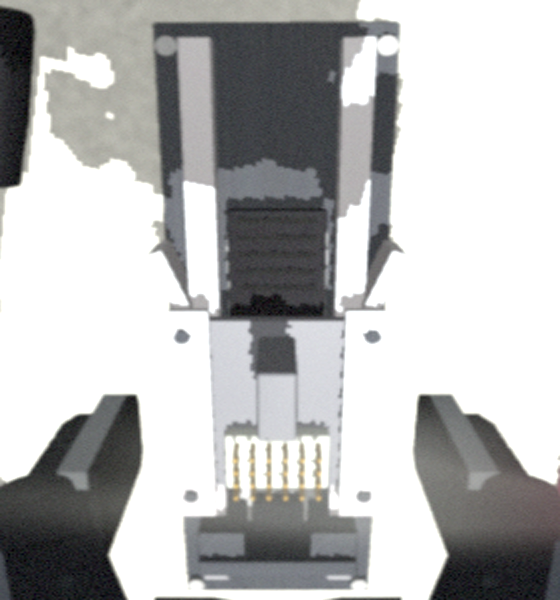

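Run:
```python
from h import *; import pickle
from station import ctrl
d=pickle.load(open("w3.pkl","rb"))
g=lambda q:np.array(q,float)/[2,1.6667]+[180,60]
L=np.array([(-187,23,22),(-187,-23,22),(-187,34,22),(-187,-34,22),(-72,26,34.5),(-72,-26,34.5)])/1000
p,r=fit(d,L,g([(342,38),(214,38),(377,38),(178,38),(345,310),(210,310)]),(.668,.1265,.188)); print(p,r.round(2).tolist())
iv=lambda w:(np.array([[np.cos(p[2]),np.sin(p[2])],[-np.sin(p[2]),np.cos(p[2])]])@(w[:2]-p[:2])*1000).round(1)
for n,q,z in[("carr rear",(277,318),.028),("rib rear",(277,373),.068),("rib front",(278,438),.068),("ribL",(258,400),.068),("ribR",(298,400),.068)]:
    w=ray(d,g(q),z);print(n,iv(w),w.round(4))
o=ctrl.get_obs();print(delta(o,(.636,.123,.06),.191), R.from_rotvec(o["tool_rot"]).as_matrix().round(4).tolist())
```

```text
[0.67086939 0.13087076 0.19277861] [[1.32, -0.27], [-1.75, -0.26], [-0.16, -0.22], [0.23, -0.2], [0.98, 0.79], [-0.99, 0.76]]
carr rear [-66.4  -0.2] [0.6057 0.118  0.028 ]
rib rear [-57.5  -0.1] [0.6145 0.1197 0.068 ]
rib front [-27.5   0.2] [0.6439 0.1258 0.068 ]
ribL [-45.3  -6.6] [0.6277 0.1157 0.068 ]
ribR [-45.3   7. ] [0.6251 0.1291 0.068 ]
[-4.699e+00 -2.500e-02  8.229e+00 -9.000e-03 -2.700e-02  5.000e-03] [[-0.9817, -0.1903, -0.0022], [-0.1903, 0.9817, -0.0013], [0.0024, -0.0008, -1.0]]
```

Run:
```python
from h import *
from station import ctrl
o=ctrl.get_obs();print(delta(o,(.6293,.122,.041),.192))
```

```text
[-4.0260e+00  5.0000e-03  1.0131e+01 -9.0000e-03 -2.7000e-02 -6.0000e-03]
```

Emit:
{"api": "apply_moves", "payload": {"rows": [[-1.5,0,0.5,0,0,0],[-3,0,2,0,0,0],[-4,0,4,0,0,0],[-4,0,6.5,0,0,0],[-4,0,8.5,0,0,0],[-4,0,9.7,0,0,0],[-4,0,10.1,0,0,0],[-4,0,10.1,0,0,0]]}}

```text
t: 6.5
tool_pos: [0.6283, 0.1218, 0.0405]
tool_rot: [0.3, -3.123, 0.002]
contact_force: [1.2, -0.4, -0.5]
opening: 0.0595
```

Emit:
{"api": "apply_moves", "payload": {"rows": [[0,0,0,0,0,0],[0,0,0,0,0,0],[0,0,0,0,0,0],[0,0,0,0,0,0],[0,0,0,0,0,0],[0,0,0,0,0,0]], "grip": 0.75, "squeeze": 25}}

```text
t: 7.1
tool_pos: [0.6284, 0.1218, 0.0407]
tool_rot: [0.3, -3.124, 0.002]
contact_force: [-0.6, 0.5, -0.3]
opening: 0.0214
```

Run:
```python
from station import ctrl
from h import *
import pickle
d=ctrl.get_image("wrist"); pickle.dump(d,open("w4.pkl","wb")); cv2.imwrite("pics/w4.png",cv2.convertScaleAbs(d["color"],alpha=1.4)); o=ctrl.get_obs();print(o["t"],o["contact_force"],o["wrist_torque"],o["tool_pos"],o["opening"])
```

```text
7.15 [-0.07394417  0.27110425  0.35031991] [ 0.0292427  -0.04415563 -0.00223753] [0.62836489 0.12180658 0.04059623] 0.021201860498003544
```

View pics/w4.png

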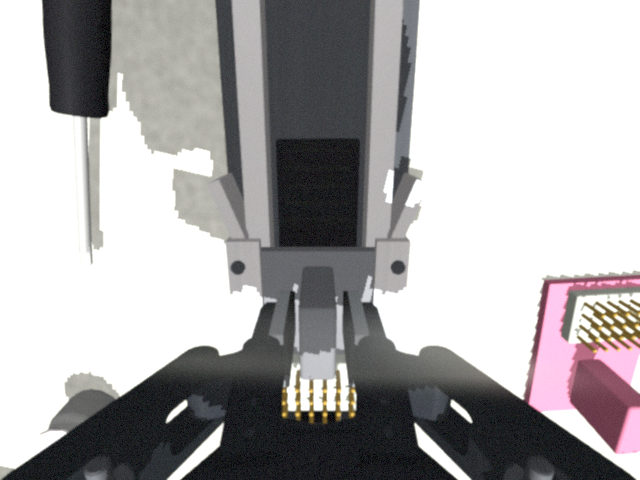

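The rib (u 303–336) sits centred between the fingers (inner faces about 293 and 345). Close on it.

Emit:
{"api": "apply_moves", "payload": {"rows": [[0,0,0,0,0,0],[0,0,0,0,0,0],[0,0,0,0,0,0],[0,0,0,0,0,0],[0,0,0,0,0,0],[0,0,0,0,0,0]], "grip": 1, "squeeze": 40}}

```text
t: 7.75
tool_pos: [0.6284, 0.1218, 0.0407]
tool_rot: [0.3, -3.123, 0.002]
contact_force: [-0.4, 0.5, 1.8]
opening: 0.0136
```

Run:
```python
from station import ctrl
from h import *
o=ctrl.get_obs();print(o["t"],o["contact_force"],o["wrist_torque"],o["tool_pos"],o["opening"], R.from_rotvec(o["tool_rot"]).as_matrix().round(4).tolist())
```

```text
7.75 [-0.36965907  0.46738746  1.76298867] [-0.03525162  0.04555463 -0.03496872] [0.62838495 0.12180372 0.04066795] 0.013591798000240837 [[-0.9817, -0.1903, -0.0036], [-0.1903, 0.9817, -0.0014], [0.0038, -0.0007, -1.0]]
```

Emit:
{"api": "apply_moves", "payload": {"rows": [[0.3,0,0,0,0,0],[0.8,0,0,0,0,0],[1.4,0,0,0,0,0],[2,0,0,0,0,0],[2.5,0,0,0,0,0],[3,0,0,0,0,0]]}}

```text
t: 8.35
tool_pos: [0.5986, 0.116, 0.0411]
tool_rot: [0.3, -3.124, 0.002]
contact_force: [2.0, 1.2, 0.5]
opening: 0.0132
```

Emit:
{"api": "apply_moves", "payload": {"rows": [[0.6,0,0,0,0,0],[1.2,0,0,0,0,0],[1.8,0,0,0,0,0],[2.4,0,0,0,0,0],[3,0,0,0,0,0],[3.6,0,0,0,0,0],[4,0,0,0,0,0]]}}

```text
t: 9.05
tool_pos: [0.5588, 0.1083, 0.0413]
tool_rot: [0.3, -3.124, 0.002]
contact_force: [1.6, 1.1, 1.7]
opening: 0.0129
```

Emit:
{"api": "apply_moves", "payload": {"rows": [[0.6,0,0,0,0,0],[1.2,0,0,0,0,0],[1.8,0,0,0,0,0],[2.4,0,0,0,0,0],[3,0,0,0,0,0],[3.7,0,0,0,0,0],[4.3,0,0,0,0,0],[5,0,0,0,0,0],[5,0,0,0,0,0],[5,0,0,0,0,0]]}}

```text
t: 10.05
tool_pos: [0.5097, 0.0987, 0.0415]
tool_rot: [0.3, -3.124, 0.002]
contact_force: [-0.1, 0.0, -2.2]
opening: 0.0134
```

Run:
```python
from station import ctrl
from h import *
import pickle
d=ctrl.get_image("wrist"); pickle.dump(d,open("w5.pkl","wb")); cv2.imwrite("pics/w5.png",cv2.convertScaleAbs(d["color"],alpha=1.4)); o=ctrl.get_obs();print(o["t"],o["contact_force"],o["wrist_torque"],o["tool_pos"],o["opening"])
d=ctrl.get_image("top"); cv2.imwrite("pics/t5.png",cv2.convertScaleAbs(cv2.resize(d["color"][120:300,200:300],None,fx=3.3,fy=3.3),alpha=1.5))
```

```text
10.1 [ 0.31934282 -0.22493486 -2.64146713] [ 0.02908502 -0.00844103 -0.02213909] [0.50992953 0.09879258 0.04161486] 0.013144295381333892
```

View pics/w5.png

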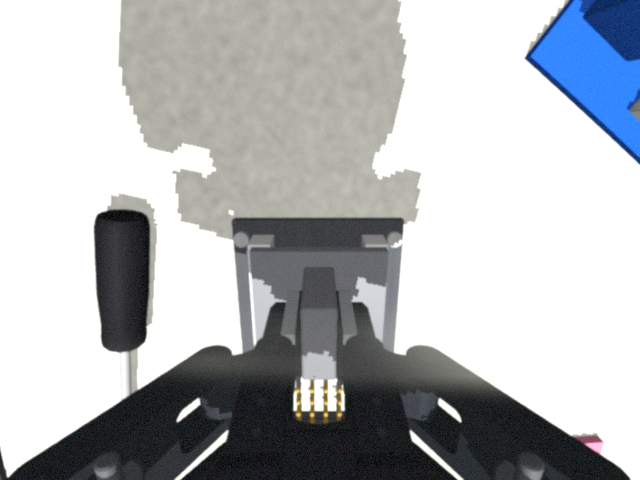

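View pics/t5.png

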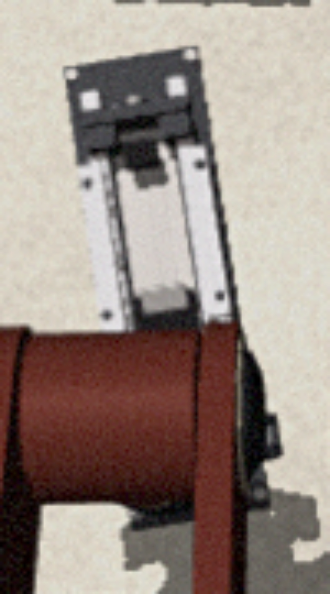

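Emit:
{"api": "apply_moves", "payload": {"rows": [[0,0,-0.3,0,0,0],[0,0,-1,0,0,0],[0,0,-2.5,0,0,0],[0,0,-4.5,0,0,0],[0,0,-7,0,0,0],[0,0,-9,0,0,0],[0,0,-10,0,0,0],[0,0,-10,0,0,0]]}}

```text
t: 10.95
tool_pos: [0.5119, 0.099, 0.1445]
tool_rot: [-0.3, 3.125, -0.002]
contact_force: [0.6, -0.2, -2.1]
opening: 0.0132
```

Run:
```python
from h import *
from station import ctrl
o=ctrl.get_obs();print(o["contact_force"],o["opening"],delta(o,(.519,-.150,.14),.061))
```

```text
[ 0.55148885 -0.16500169 -2.0553078 ] 0.013231196818722686 [ 4.0440e+00 -2.4584e+01  4.8300e-01 -1.6000e-02  2.7000e-02  1.4960e+00]
```

Emit:
{"api": "apply_moves", "payload": {"rows": [[0.2,-1,0,0,0,0],[0.5,-3,0,0,0,0.2],[1,-6,0,0,0,0.4],[1.5,-9,0,0,0,0.6],[2,-12,0,0,0,0.8],[2.5,-15,0,0,0,1],[3,-18,0,0,0,1.2],[3.5,-21,0.2,0,0,1.3],[3.8,-23,0.4,0,0,1.4],[4,-24.2,0.5,0,0.03,1.5],[4,-24.6,0.5,0,0.03,1.5],[4,-24.6,0.5,0,0.03,1.5],[4,-24.6,0.5,0,0.03,1.5]]}}

```text
t: 12.25
tool_pos: [0.5193, -0.1493, 0.1396]
tool_rot: [0.096, -3.139, 0.001]
contact_force: [0.0, -0.2, -3.0]
opening: 0.0136
```

Run:
```python
from station import ctrl
from h import *
import pickle
d=ctrl.get_image("wrist"); pickle.dump(d,open("w6.pkl","wb")); cv2.imwrite("pics/w6.png",cv2.convertScaleAbs(cv2.resize(d["color"][20:320,180:460],None,fx=2,fy=2,interpolation=cv2.INTER_CUBIC)[:600],alpha=1.4)); o=ctrl.get_obs();print(o["t"],o["contact_force"],o["tool_pos"],R.from_rotvec(o["tool_rot"]).as_matrix().round(4).tolist())
```

```text
12.3 [ 0.05350817  0.23148017 -2.53986154] [ 0.51943346 -0.14917151  0.13970534] [[-0.9981, -0.0618, -0.0004], [-0.0618, 0.9981, -0.001], [0.0004, -0.001, -1.0]]
```

View pics/w6.png

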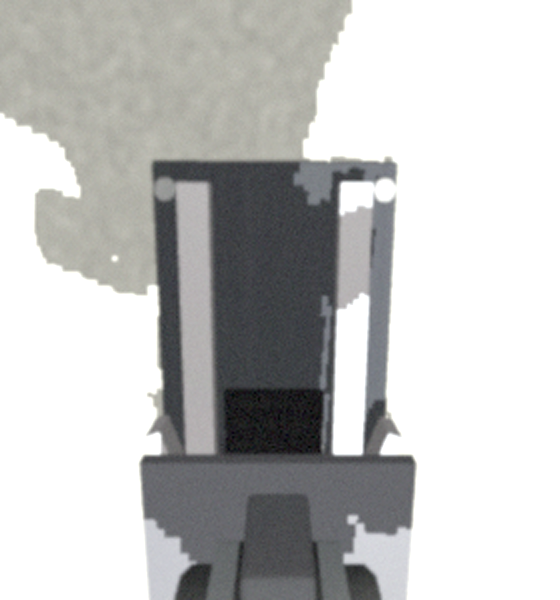

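Run:
```python
from h import *; import pickle
d=pickle.load(open("w6.pkl","rb"))
g=lambda q:np.array(q,float)/2+[180,20]
LE=[(340,183,23),(210,183,-23),(373,183,34),(177,183,-34)]
LN=[(333,450,23),(217,450,-23),(364,450,34),(185,450,-34)]
def f(p):
    c,s=np.cos(p[2]),np.sin(p[2]); out=[]
    for i,(x,y,l) in enumerate(LE+LN):
        w=ray(d,g((x,y)),.022)[:2]-p[:2]; 
        out.append(-s*w[0]+c*w[1]-l/1000)
        if i<4: out.append(c*w[0]+s*w[1]+.187)
    return np.array(out)
r=least_squares(f,(.619,-.144,.06)); p=r.x; print(p,(f(p)*1000).round(1))
c,s=np.cos(p[2]),np.sin(p[2])
loc=lambda w:np.array([c*(w[0]-p[0])+s*(w[1]-p[1]),-s*(w[0]-p[0])+c*(w[1]-p[1])])*1000
print("pad rear",loc(ray(d,g((273,390)),.0205)),"tcp",loc([.51943346,-.14917151]))
# carrier rear edge in hand: z = tcp-.041+.028
for x in(140,415): print(loc(ray(d,g((x,458)),.1397-.0407+.028)))
pA=(.6708,.1308,.193)
dA=pickle.load(open("w5.pkl","rb"))
```

```text
[ 0.62011207 -0.14330553  0.06110233] [-0.5 -0.   0.5  0.  -0.1 -0.1  0.1  0.  -0.5  0.6  0.5 -0.8]
pad rear [-112.78862415   -0.69115978] tcp [-100.84892686    0.29283664]
[-123.88651072  -30.88266646]
[-124.01449343   32.97128217]
```

Emit:
{"api": "apply_moves", "payload": {"rows": [[0.5,0,0,0,0,0],[2,-0.1,0,0,0,0],[4,-0.1,0,0,0,0],[5.5,-0.1,0.5,0,0,0],[5.9,-0.1,2,0,0,0],[5.9,-0.1,4.5,0,0,0],[5.9,-0.1,7,0,0,0],[5.9,-0.1,8.8,0,0,0],[5.9,-0.1,9.4,0,0,0],[5.9,-0.1,9.5,0,0,0],[5.9,-0.1,9.5,0,0,0]]}}

```text
t: 13.4
tool_pos: [0.4612, -0.154, 0.0453]
tool_rot: [-0.097, 3.14, -0.002]
contact_force: [0.6, -0.2, -2.4]
opening: 0.0133
```

Run:
```python
from station import ctrl
from h import *
import pickle
d=ctrl.get_image("wrist"); pickle.dump(d,open("w7.pkl","wb")); cv2.imwrite("pics/w7.png",cv2.convertScaleAbs(cv2.resize(d["color"][120:420,180:460],None,fx=2,fy=2,interpolation=cv2.INTER_CUBIC)[:600],alpha=1.4)); o=ctrl.get_obs();print(o["t"],o["contact_force"],o["wrist_torque"],o["tool_pos"],R.from_rotvec(o["tool_rot"]).as_matrix().round(4).tolist())
```

```text
13.45 [-0.49361423 -0.06844943 -2.55959615] [0.00271276 0.07648447 0.01163307] [ 0.46150157 -0.15426792  0.04580316] [[-0.9981, -0.062, 0.0015], [-0.062, 0.9981, -0.002], [-0.0013, -0.002, -1.0]]
```

View pics/w7.png

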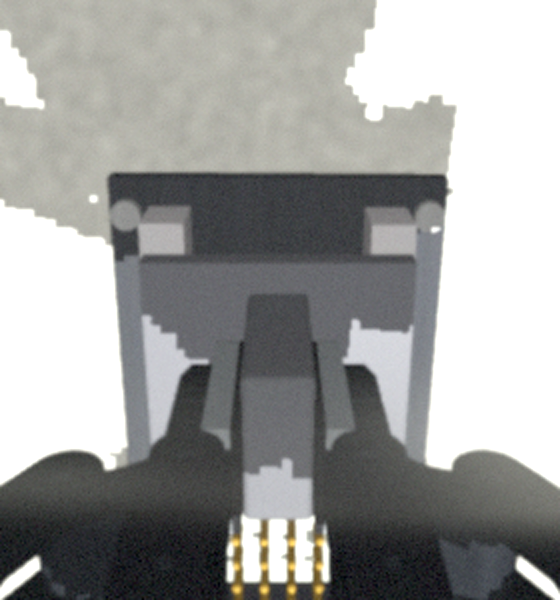

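Carrier edges (crop 140–415) and rail outer edges (139–415) line up: aligned sideways. Lower to touch.

Emit:
{"api": "apply_moves", "payload": {"rows": [[0,0,0.15,0,0,0],[0,0,0.3,0,0,0],[0,0,0.4,0,0,0],[0,0,0.4,0,0,0],[0,0,0.4,0,0,0]]}}

```text
t: 13.95
tool_pos: [0.4615, -0.1543, 0.0418]
tool_rot: [-0.097, 3.139, -0.003]
contact_force: [0.1, 0.5, -3.4]
opening: 0.0136
```

Emit:
{"api": "apply_moves", "payload": {"rows": [[0,0,0.05,0,0,0],[0,0,0.1,0,0,0],[0,0,0.1,0,0,0]]}}

```text
t: 14.25
tool_pos: [0.4614, -0.1542, 0.0407]
tool_rot: [-0.097, 3.139, -0.003]
contact_force: [0.3, -0.2, -2.2]
opening: 0.013
```

Run:
```python
from station import ctrl
from h import *
o=ctrl.get_obs();print(o["t"],o["contact_force"],o["wrist_torque"],o["tool_pos"],R.from_rotvec(o["tool_rot"]).as_matrix().round(4).tolist())
print(delta(o,(.4615,-.1543,.0410),.0611))
```

```text
14.25 [ 0.34953073 -0.24319215 -2.18239423] [-0.00756432  0.06117244  0.00266761] [ 0.46138666 -0.15423983  0.04067964] [[-0.9981, -0.0619, 0.0012], [-0.0619, 0.9981, -0.0018], [-0.0011, -0.0019, -1.0]]
[-0.011 -0.007 -0.032 -0.022  0.013  0.01 ]
```

Emit:
{"api": "apply_moves", "payload": {"rows": [[0,0,0.05,0,0,0],[0,0,0.08,0,0,0],[0,0,0.08,0,0,0]]}}

```text
t: 14.55
tool_pos: [0.4616, -0.1543, 0.0402]
tool_rot: [-0.097, 3.138, -0.003]
contact_force: [0.4, -0.4, -0.5]
opening: 0.0133
```

Emit:
{"api": "apply_moves", "payload": {"rows": [[-0.2,0,0,0,0,0],[-0.5,0,0,0,0,0],[-0.9,0,0,0,0,0],[-1.3,0,0,0,0,0],[-1.7,0,0,0,0,0],[-2,0,0,0,0,0]]}}

```text
t: 15.15
tool_pos: [0.4821, -0.1531, 0.0402]
tool_rot: [-0.098, 3.138, -0.003]
contact_force: [-0.1, 0.3, -1.1]
opening: 0.0133
```

Emit:
{"api": "apply_moves", "payload": {"rows": [[-0.3,0,0,0,0,0],[-0.6,0,0,0,0,0],[-0.9,0,0,0,0,0],[-1.2,0,0,0,0,0],[-1.5,0,0,0,0,0]]}}

```text
t: 15.65
tool_pos: [0.4972, -0.1521, 0.0402]
tool_rot: [-0.097, 3.138, -0.003]
contact_force: [0.1, -0.7, -0.8]
opening: 0.0132
```

```bash
cat > st.py <<'E'
from station import ctrl
from h import *
o=ctrl.get_obs();p=(0.62011207,-0.14330553,0.06110233)
c,s=np.cos(p[2]),np.sin(p[2]);w=o["tool_pos"]
F=o["contact_force"];
print("t",o["t"],"dockx(carrier)",round((c*(w[0]-p[0])+s*(w[1]-p[1]))*1000+22,1),"lat",round((-s*(w[0]-p[0])+c*(w[1]-p[1]))*1000,2),"z",w[2].round(4),"Fdock",np.round([c*F[0]+s*F[1],-s*F[0]+c*F[1],F[2]],1),"Mw",o["wrist_torque"].round(2),"op",round(o["opening"],4),"tool rot err",delta(o,w,p[2])[3:])
E
python3 st.py
```

```text
t 15.65 dockx(carrier) -101.2 lat -1.31 z 0.0402 Fdock [ 0.1 -0.7 -0.8] Mw [ 0.05  0.07 -0.02] op 0.0132 tool rot err [-0.024  0.018  0.011]
```

Emit:
{"api": "apply_moves", "payload": {"rows": [[-0.3,0,0,0,0,0],[-0.6,0,0,0,0,0],[-0.9,0,0,0,0,0],[-1.2,0,0,0,0,0],[-1.5,0,0,0,0,0]]}}

```text
t: 16.15
tool_pos: [0.5131, -0.1513, 0.0407]
tool_rot: [-0.097, 3.137, -0.004]
contact_force: [-1.5, 1.0, 1.6]
opening: 0.0132
```

```bash
python3 st.py
```

```text
t 16.15 dockx(carrier) -85.3 lat -1.46 z 0.0407 Fdock [-1.4  1.1  1.6] Mw [-0.    0.18  0.03] op 0.0132 tool rot err [-0.029  0.037  0.01 ]
```

Emit:
{"api": "apply_moves", "payload": {"rows": [[-0.3,0.02,0,0,0,0],[-0.6,0.03,0,0,0,0],[-0.9,0.04,0,0,0,0],[-1.2,0.05,0,0,0,0],[-1.5,0.05,0,0,0,0],[-1.8,0.05,0,0,0,0]]}}

```text
t: 16.75
tool_pos: [0.5313, -0.1497, 0.0407]
tool_rot: [-0.097, 3.137, -0.004]
contact_force: [-1.6, -0.0, 1.5]
opening: 0.0132
```

```bash
python3 st.py
```

```text
t 16.75 dockx(carrier) -67.1 lat -0.93 z 0.0407 Fdock [-1.6  0.1  1.5] Mw [-0.03  0.2  -0.03] op 0.0132 tool rot err [-0.028  0.037  0.01 ]
```

Forces are low. Carry on in steps.

Emit:
{"api": "apply_moves", "payload": {"rows": [[-0.3,0,0,0,0,0],[-0.6,0,0,0,0,0],[-0.9,0,0,0,0,0],[-1.2,0,0,0,0,0],[-1.5,0,0,0,0,0],[-1.8,0,0,0,0,0],[-2,0,0,0,0,0]]}}

```text
t: 17.45
tool_pos: [0.5515, -0.1484, 0.0408]
tool_rot: [-0.097, 3.137, -0.004]
contact_force: [-2.0, -1.2, 2.5]
opening: 0.0133
```

```bash
python3 st.py
```

```text
t 17.45 dockx(carrier) -46.8 lat -0.94 z 0.0408 Fdock [-2.  -1.   2.5] Mw [0.02 0.24 0.02] op 0.0133 tool rot err [-0.029  0.037  0.01 ]
```

Emit:
{"api": "apply_moves", "payload": {"rows": [[-0.3,-0.01,0,0,0,0],[-0.6,-0.02,0,0,0,0],[-0.9,-0.02,0,0,0,0],[-1.2,-0.02,0,0,0,0],[-1.5,-0.02,0,0,0,0],[-1.8,-0.02,0,0,0,0],[-2,-0.02,0,0,0,0]]}}

```text
t: 18.15
tool_pos: [0.5717, -0.1473, 0.0407]
tool_rot: [-0.097, 3.137, -0.004]
contact_force: [-1.4, -0.3, 0.7]
opening: 0.013
```

```bash
python3 st.py;  python3 - <<'E'
from station import ctrl
from h import *
import pickle
d=ctrl.get_image("wrist"); pickle.dump(d,open("w8.pkl","wb")); cv2.imwrite("pics/w8.png",cv2.convertScaleAbs(cv2.resize(d["color"][120:420,180:460],None,fx=2,fy=2,interpolation=cv2.INTER_CUBIC)[:600],alpha=1.4))
d=ctrl.get_image("scene");cv2.imwrite("pics/s8.png",cv2.resize(d["color"][200:320,220:320],None,fx=5,fy=5))
E
```

```text
t 18.15 dockx(carrier) -26.6 lat -1.05 z 0.0407 Fdock [-1.4 -0.2  0.7] Mw [-0.    0.36 -0.03] op 0.013 tool rot err [-0.028  0.035  0.011]
```

View pics/w8.png

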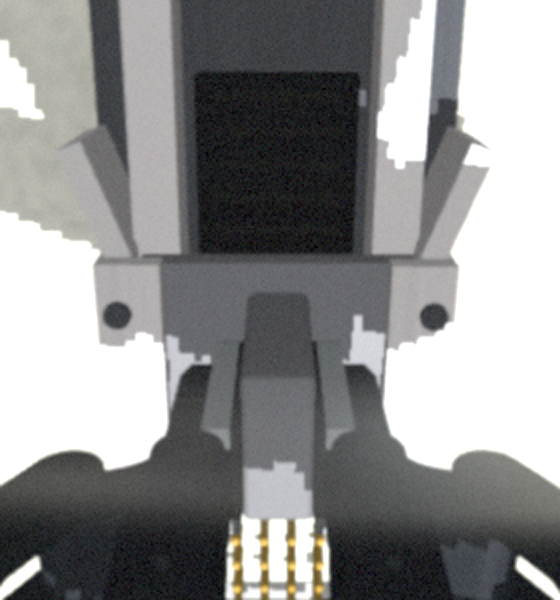

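View pics/s8.png

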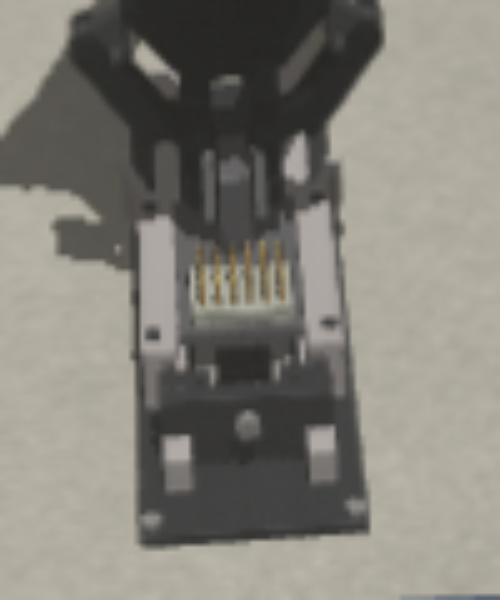

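Emit:
{"api": "apply_moves", "payload": {"rows": [[-0.2,0,0,0,0,0],[-0.4,0,0,0,0,0],[-0.6,0,0,0,0,0]]}}

```text
t: 18.55
tool_pos: [0.5779, -0.1469, 0.0407]
tool_rot: [-0.097, 3.136, -0.003]
contact_force: [-2.7, -0.0, 0.3]
opening: 0.0133
```

```bash
python3 st.py
```

```text
t 18.55 dockx(carrier) -20.4 lat -1.02 z 0.0407 Fdock [-2.7  0.2  0.3] Mw [-0.05  0.4  -0.01] op 0.0133 tool rot err [-0.027  0.041  0.01 ]
```

Emit:
{"api": "apply_moves", "payload": {"rows": [[-0.2,0,0,0,0,0],[-0.4,0,0,0,0,0]]}}

```text
t: 18.75
tool_pos: [0.582, -0.1466, 0.0407]
tool_rot: [-0.097, 3.137, -0.003]
contact_force: [-1.9, 0.0, 0.2]
opening: 0.0132
```

```bash
python3 st.py
```

```text
t 18.75 dockx(carrier) -16.2 lat -1.0 z 0.0407 Fdock [-1.9  0.1  0.2] Mw [-0.02  0.45 -0.04] op 0.0132 tool rot err [-0.026  0.039  0.01 ]
```

Emit:
{"api": "apply_moves", "payload": {"rows": [[-0.2,0,0,0,0,0],[-0.4,0,0,0,0,0]]}}

```text
t: 18.95
tool_pos: [0.5862, -0.1464, 0.0407]
tool_rot: [-0.097, 3.137, -0.003]
contact_force: [-1.8, 1.1, 1.6]
opening: 0.0135
```

```bash
python3 st.py
```

```text
t 18.95 dockx(carrier) -12.1 lat -1.03 z 0.0407 Fdock [-1.8  1.2  1.6] Mw [ 0.02  0.47 -0.03] op 0.0135 tool rot err [-0.026  0.038  0.01 ]
```

Emit:
{"api": "apply_moves", "payload": {"rows": [[-0.2,0.01,0,0,0,0],[-0.4,0.01,0,0,0,0]]}}

```text
t: 19.15
tool_pos: [0.589, -0.1461, 0.0406]
tool_rot: [0.098, -3.14, 0.003]
contact_force: [-7.4, -1.1, 4.4]
opening: 0.0138
```

```bash
python3 st.py
```

```text
t 19.15 dockx(carrier) -9.2 lat -0.93 z 0.0406 Fdock [-7.4 -0.7  4.4] Mw [-0.12  1.26 -0.01] op 0.0138 tool rot err [-0.024 -0.004  0.012]
```

Emit:
{"api": "apply_moves", "payload": {"rows": [[-0.2,0,0,0,0,0],[-0.4,0,0,0,0,0]]}}

```text
t: 19.35
tool_pos: [0.5918, -0.146, 0.0406]
tool_rot: [0.098, -3.136, 0.003]
contact_force: [-7.7, -0.6, 5.5]
opening: 0.013
```

```bash
python3 st.py
```

```text
t 19.35 dockx(carrier) -6.5 lat -0.99 z 0.0406 Fdock [-7.7 -0.2  5.5] Mw [ 0.05  1.33 -0.09] op 0.013 tool rot err [-0.02  -0.049  0.013]
```

Emit:
{"api": "apply_moves", "payload": {"rows": [[-0.2,0,0,0,0,0]]}}

```text
t: 19.45
tool_pos: [0.5924, -0.146, 0.0407]
tool_rot: [0.098, -3.132, 0.002]
contact_force: [-10.3, -0.4, 6.6]
opening: 0.0131
```

```bash
python3 st.py;  python3 - <<'E'
from station import ctrl
from h import *
import pickle
d=ctrl.get_image("wrist"); pickle.dump(d,open("w9.pkl","wb")); cv2.imwrite("pics/w9.png",cv2.convertScaleAbs(cv2.resize(d["color"][120:420,180:460],None,fx=2,fy=2,interpolation=cv2.INTER_CUBIC)[:600],alpha=1.4))
d=ctrl.get_image("scene");cv2.imwrite("pics/s9.png",cv2.resize(d["color"][200:320,220:320],None,fx=5,fy=5))
E
```

```text
t 19.45 dockx(carrier) -5.8 lat -1.01 z 0.0407 Fdock [-10.3   0.2   6.6] Mw [ 0.04  1.39 -0.03] op 0.0131 tool rot err [-0.015 -0.097  0.014]
```

View pics/w9.png

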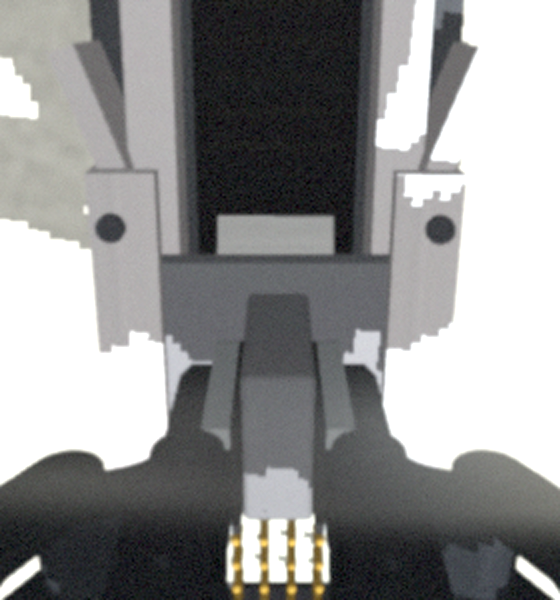

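View pics/s9.png

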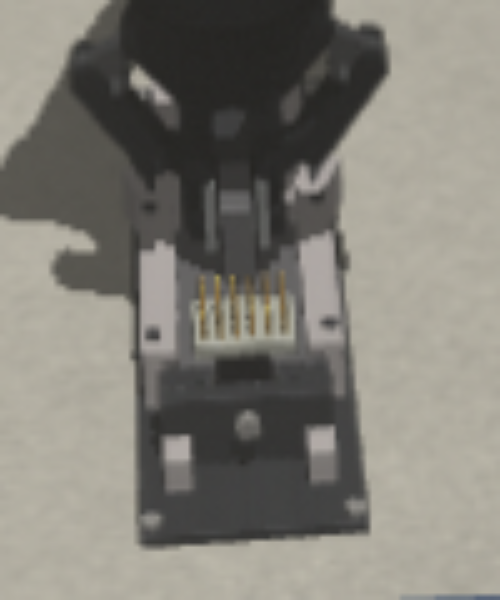

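Emit:
{"api": "apply_moves", "payload": {"rows": [[-0.15,0,-0.02,0,0,0],[-0.3,0,-0.02,0,0,0],[-0.45,0,-0.03,0,0,0],[-0.55,0,-0.03,0,0,0]], "squeeze": 60}}

```text
t: 19.95
tool_pos: [0.5951, -0.1459, 0.0407]
tool_rot: [0.097, -3.124, 0.001]
contact_force: [-15.6, -0.2, 8.9]
opening: 0.0132
```

```bash
python3 st.py
```

```text
t 19.95 dockx(carrier) -3.1 lat -1.03 z 0.0407 Fdock [-15.6   0.8   8.9] Mw [-0.06  1.83 -0.07] op 0.0132 tool rot err [-0.005 -0.183  0.015]
```

Emit:
{"api": "apply_moves", "payload": {"rows": [[0,0,-0.02,0,-0.1,0],[0,0,-0.04,0,-0.2,0],[0,0,-0.05,0,-0.3,0],[0,0,-0.05,0,-0.3,0]]}}

```text
t: 20.35
tool_pos: [0.5941, -0.1458, 0.0406]
tool_rot: [-0.098, 3.132, 0.0]
contact_force: [-4.5, -1.0, 0.5]
opening: 0.0132
```

```bash
python3 st.py
```

```text
t 20.35 dockx(carrier) -4.1 lat -0.95 z 0.0406 Fdock [-4.5 -0.8  0.5] Mw [-0.16  1.1  -0.05] op 0.0132 tool rot err [-0.002  0.093  0.015]
```

Emit:
{"api": "apply_moves", "payload": {"rows": [[-0.15,0,-0.01,0,0,0],[-0.3,0,-0.02,0,-0.03,0],[-0.45,0,-0.03,0,-0.06,0],[-0.6,0,-0.04,0,-0.1,0]]}}

```text
t: 20.75
tool_pos: [0.5986, -0.1455, 0.0403]
tool_rot: [-0.098, 3.127, 0.001]
contact_force: [-5.4, -2.2, -1.1]
opening: 0.0131
```

```bash
python3 st.py
```

```text
t 20.75 dockx(carrier) 0.4 lat -0.89 z 0.0403 Fdock [-5.6 -1.9 -1.1] Mw [-0.3   1.31 -0.1 ] op 0.0131 tool rot err [0.002 0.147 0.015]
```

Emit:
{"api": "apply_moves", "payload": {"rows": [[-0.12,-0.02,0,0,0,0],[-0.25,-0.03,0,0,0,0],[-0.35,-0.03,0,0,0,0]]}}

```text
t: 21.05
tool_pos: [0.6009, -0.1455, 0.0398]
tool_rot: [-0.098, 3.131, 0.002]
contact_force: [-7.6, 0.3, 3.1]
opening: 0.0129
```

```bash
python3 st.py;  python3 - <<'E'
from station import ctrl
from h import *
import pickle
d=ctrl.get_image("wrist"); pickle.dump(d,open("w10.pkl","wb")); cv2.imwrite("pics/w10.png",cv2.convertScaleAbs(cv2.resize(d["color"][120:420,180:460],None,fx=2,fy=2,interpolation=cv2.INTER_CUBIC)[:600],alpha=1.4))
E
```

```text
t 21.05 dockx(carrier) 2.7 lat -1.02 z 0.0398 Fdock [-7.5  0.7  3.1] Mw [-0.08  1.19 -0.03] op 0.0129 tool rot err [0.009 0.11  0.016]
```

View pics/w10.png

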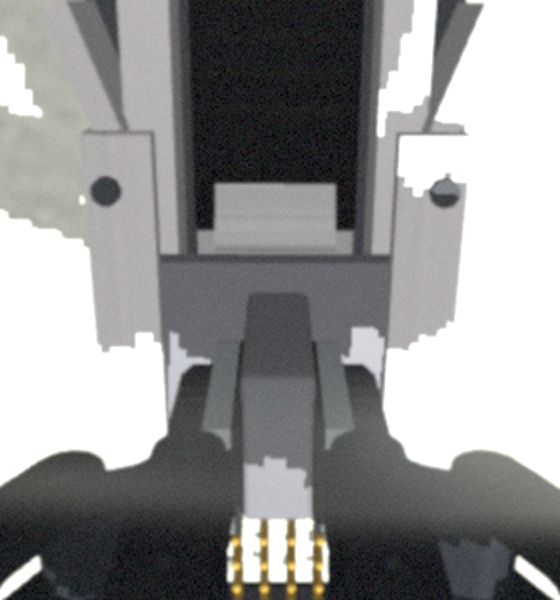

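Emit:
{"api": "apply_moves", "payload": {"rows": [[-0.1,0,-0.01,0,0,0],[-0.2,0,-0.02,0,-0.03,0],[-0.25,0,-0.02,0,-0.05,0]]}}

```text
t: 21.4
tool_pos: [0.6023, -0.1453, 0.0397]
tool_rot: [-0.098, 3.129, 0.002]
contact_force: [-8.6, -1.3, 3.0]
opening: 0.0133
```

```bash
python3 st.py;  python3 - <<'E'
from station import ctrl
from h import *
import pickle
d=ctrl.get_image("wrist"); pickle.dump(d,open("w11.pkl","wb")); cv2.imwrite("pics/w11.png",cv2.convertScaleAbs(cv2.resize(d["color"][120:420,180:460],None,fx=2,fy=2,interpolation=cv2.INTER_CUBIC)[:600],alpha=1.4))
E
```

```text
t 21.4 dockx(carrier) 4.1 lat -0.95 z 0.0397 Fdock [-8.6 -0.8  3. ] Mw [-0.23  1.45 -0.08] op 0.0133 tool rot err [0.013 0.124 0.018]
```

View pics/w11.png

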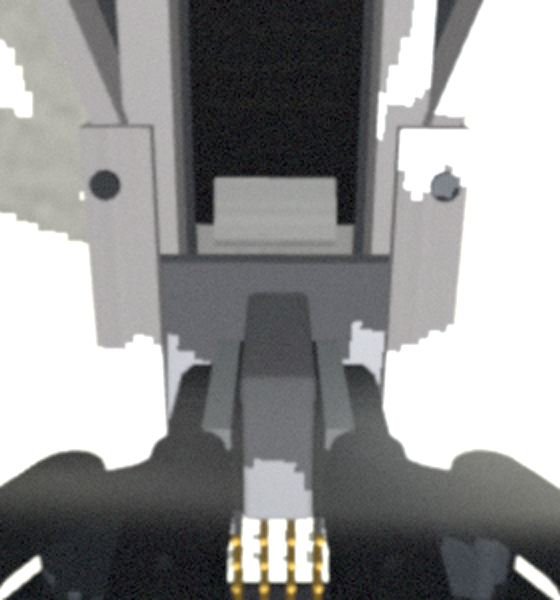

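Run:
```python
from h import *; import pickle
p=(0.62011207,-0.14330553,0.06110233);c,s=np.cos(p[2]),np.sin(p[2])
g=lambda q:np.array(q,float)/2+[180,120]
for n,l,r,y in(("w9",217,334,216),("w10",214.5,336.5,184),("w11",214,337,179)):
    d=pickle.load(open(n+".pkl","rb"))
    for z in(.016,.018,.020,.022,.024,.026):
        a,b=ray(d,g((l,y)),z),ray(d,g((r,y)),z)
        print(n,z,"width",np.linalg.norm(a-b)*1e3,"dockx",(c*(a[0]-p[0])+s*(a[1]-p[1]))*1e3)
```

```text
w9 0.016 width 28.72842619744749 dockx -57.50419654243654
w9 0.018 width 28.387214141222827 dockx -58.080930470356854
w9 0.02 width 28.04600208499815 dockx -58.65766439827728
w9 0.022 width 27.70479002877352 dockx -59.234398326197585
w9 0.024 width 27.363577972548853 dockx -59.811132254117894
w9 0.026 width 27.02236591632421 dockx -60.38786618203832
w10 0.016 width 29.25898090825638 dockx -56.96982311423286
w10 0.018 width 28.906533590280727 dockx -57.48912065058706
w10 0.02 width 28.55408627230503 dockx -58.00841818694115
w10 0.022 width 28.201638954329383 dockx -58.52771572329535
w10 0.024 width 27.849191636353712 dockx -59.047013259649546
w10 0.026 width 27.496744318378035 dockx -59.56631079600375
w11 0.016 width 29.406986671728195 dockx -56.78355622862453
w11 0.018 width 29.052350127104827 dockx -57.290634716860666
w11 0.02 width 28.697713582481494 dockx -57.79771320509669
w11 0.022 width 28.34307703785815 dockx -58.304791693332824
w11 0.024 width 27.988440493234787 dockx -58.81187018156885
w11 0.026 width 27.63380394861145 dockx -59.31894866980487
```

Catch block's apparent size says its top rose about 3–4 mm between the pictures: likely clicked. Test with a small gentle pull back.

Emit:
{"api": "apply_moves", "payload": {"rows": [[0.1,0,0,0,0,0],[0.2,0,0,0,0,0],[0.3,0,0,0,0,0],[0.35,0,0,0,0,0],[0.35,0,0,0,0,0]]}}

```text
t: 21.95
tool_pos: [0.5998, -0.1456, 0.0397]
tool_rot: [-0.098, 3.127, 0.002]
contact_force: [2.5, -0.7, -3.3]
opening: 0.0128
```

```bash
python3 st.py
```

```text
t 21.95 dockx(carrier) 1.6 lat -1.0 z 0.0397 Fdock [ 2.5 -0.8 -3.3] Mw [-0.07 -0.26 -0.01] op 0.0128 tool rot err [0.01  0.153 0.017]
```

Pulling back is resisted (+2.5 N with the ejector overcome), so the catch holds. Release.

Emit:
{"api": "apply_moves", "payload": {"rows": [[-0.05,0,0,0,0,0],[-0.05,0,0,0,0,0],[-0.05,0,0,0,0,0],[-0.05,0,0,0,0,0],[-0.05,0,0,0,0,0],[-0.05,0,0,0,0,0]], "grip": 0.5}}

```text
t: 22.55
tool_pos: [0.6003, -0.1455, 0.0398]
tool_rot: [-0.098, 3.127, 0.002]
contact_force: [-0.4, -0.3, -0.3]
opening: 0.0426
```

Emit:
{"api": "apply_moves", "payload": {"rows": [[0,0,-0.5,0,0,0],[0,0,-1.5,0,0,0],[0,0,-3,0,0,0],[0,0,-5.5,0,0,0],[0,0,-8,0,0,0],[1,0,-10,0,0,0],[2.5,0,-11,0,0,0],[4,0,-11.5,0,0,0],[4,0,-11.5,0,0,0],[4,0,-11.5,0,0,0]]}}

```text
t: 23.55
tool_pos: [0.5593, -0.1484, 0.1555]
tool_rot: [-0.097, 3.125, 0.001]
contact_force: [0.1, -0.4, 0.0]
opening: 0.0425
```

```bash
python3 st.py;  python3 - <<'E'
from station import ctrl
from h import *
import pickle
d=ctrl.get_image("wrist"); pickle.dump(d,open("w12.pkl","wb")); cv2.imwrite("pics/w12.png",cv2.convertScaleAbs(cv2.resize(d["color"][60:420,180:460],None,fx=2,fy=1.6667,interpolation=cv2.INTER_CUBIC)[:600],alpha=1.4))
d=ctrl.get_image("scene");cv2.imwrite("pics/s12.png",d["color"]);cv2.imwrite("pics/s12c.png",cv2.resize(d["color"][200:320,220:320],None,fx=5,fy=5))
E
```

```text
t 23.55 dockx(carrier) -39.0 lat -1.36 z 0.1555 Fdock [ 0.1 -0.4  0. ] Mw [ 0.04 -0.02  0.02] op 0.0425 tool rot err [0.001 0.177 0.013]
```

View pics/w12.png

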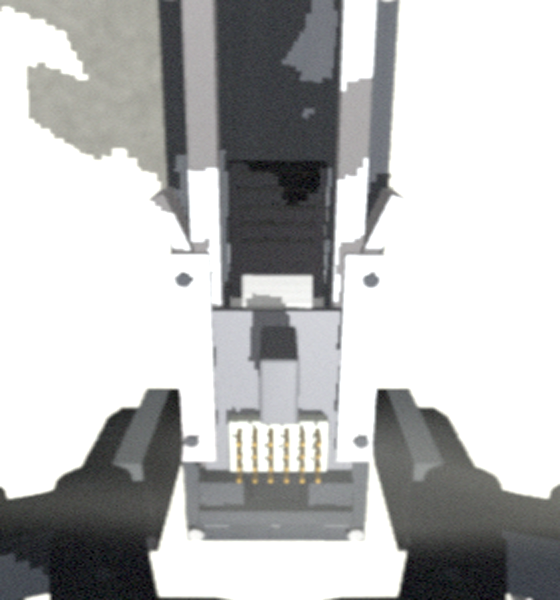

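View pics/s12.png

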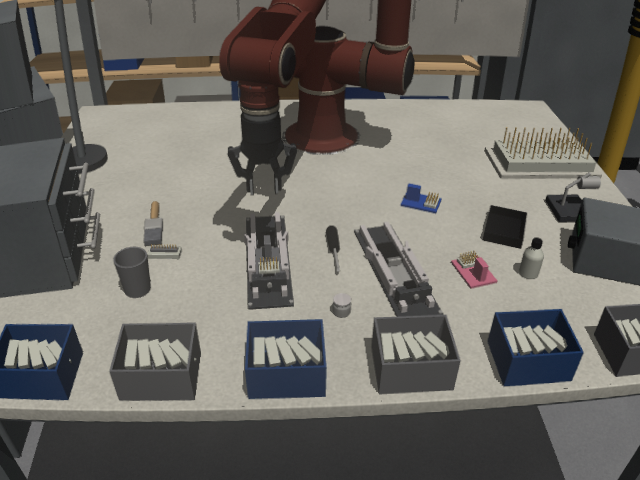

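The carrier sits in dock B with the catch (crop 243–313, 275–305) standing right behind its rear edge at y≈308. Other things look unmoved. One last measurement, then hand in.

Run:
```python
from h import *; import pickle
from station import ctrl
d=pickle.load(open("w12.pkl","rb"))
p=(0.62011207,-0.14330553,0.06110233);c,s=np.cos(p[2]),np.sin(p[2])
lx=lambda w:(c*(w[0]-p[0])+s*(w[1]-p[1]))*1e3
g=lambda q:np.array(q,float)/[2,1.6667]+[180,60]
print("rear",lx(ray(d,g((277,308)),.028)),"lip mouth",lx(ray(d,g((277,253)),.0345)))
d=ctrl.get_image("wrist"); a=pickle.load(open("w12.pkl","rb"))["color"]
print("still:",np.abs(d["color"].astype(int)-a)[:400].mean())
t0=cv2.imread("pics/top0.png"); t=ctrl.get_image("top")["color"]
D=cv2.absdiff(t0,t).max(2)
for n,(x,y) in dict(screwdriver=(307,238),tin=(309,152),tray=(115,265),flux=(110,188),brush=(500,298),header=(480,246),cup=(505,190),blue=(195,326),pink=(172,198)).items(): print(n,D[y-22:y+22,x-14:x+14].mean().round(1))
ctrl.finish_job()
```

```text
rear -43.822490203266206 lip mouth -72.91425639642519
still: 3.09392578125
screwdriver 21.2
tin 23.3
tray 11.2
flux 19.6
brush 20.6
header 22.2
cup 14.0
blue 20.8
pink 21.5
the job is handed in; nothing more can be done
```

I moved the carrier from dock A to dock B and handed the job in at about 23.7 s. No verdict is reported back.

**Taking it out:** I pressed dock A's pad to about 6.5 mm at roughly 5 N. The carrier popped back about 20 mm, more than the 13 mm expected. I gripped the rib, drew the carrier straight off the rails and lifted it.

**Putting it in:** I lowered it onto dock B's rails and pushed gently. About 3 mm into the ejector's travel the carrier began to pitch in the guides. The forward force rose to 15.6 N, the highest reading I saw. I eased off, levelled the tool and went on at 5–9 N.

**Checks that it is latched:**
- **Catch height:** in the pictures its top rose about 3–4 mm as the carrier passed over it.
- **Pull test:** a small pull back was resisted.
- **After letting go:** the carrier's rear edge measured x ≈ −44 mm on dock B, so its centre is at about +1 mm. The catch stands up right behind it.

**Weaker checks:**
- **Click:** I did not feel a distinct click. I judged it from the catch height and the pull test.
- **Calibration:** the overhead and wrist cameras disagreed by about 3–4 mm on dock A's position. I used the wrist camera with a small sideways correction.
- **Bystanders:** the picture-difference check came out at 11–23 grey levels for every item, so it showed nothing either way. By eye, the final scene picture shows them all where they were. The robot was clear of everything at hand-in.

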